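# Pack the titrator's electrode case in layers

## Robot

A 7-joint arm with a two-finger parallel gripper is mounted at the origin on the work surface. World frame = base frame: x ahead of the robot, y to its left, z up, the work surface at z = 0. Lengths are in m, angles in rad, forces in N, time in s.
With the tool pointing down it reaches from about 0.425 to 0.95 m from the base axis. Payload 16.7 kg.
Tool frame: the origin (TCP) lies on the front face of the gripper's body, between the roots of the fingers; the fingertips stand 97 mm ahead of it and the grasp point (between the pads) lies grip_depth ahead of it (grip_depth is the distance from the TCP to the grasp point, in m); z points along the fingers, y is the line along which they close (so a half turn about z gives the same grasp; the last joint's range is limited). The gripper opens to 94 mm and grips with 3 to 60 N. Pads are 16 mm wide; open, the fingers measure 119 mm over their backs; the gripper's body (75 mm by 177 mm) begins 78 mm behind the grasp point.
Start: joints at [-1.254, 0.426, 0.074, 1.606, -0.034, 1.111, -0.067], TCP at [0.304, 0.603, 0.303] pointing down, gripper open.
Joint ranges: [-2.85, 2.85], [-0.5, 2.14], [-1.23, 1.37], [0.21, 2.46], [-1.02, 4.16], [0.16, 2.05], [-2.73, 2.73]. Speed limits (rad/s): [1.89, 1.89, 2.39, 2.39, 3.01, 3.01, 3.01].

## Interface

Orientations are given as a rotation vector (axis times angle).
In Python, from station import get_state, capture, hand_in, look_for, regions_of, tip_of, grip_depth gives the robot as it stands.
- The arm moves only by the tool play_rows, never from a script. Its argument "plan" is a list of rows, each a list of 5 numbers: the shift along the tool's x, y, z in m, then the turn about the tool's z in degrees, then the gripper's target within -1 to 1 (shut at 1, half-way at 0, fully open at -1). In form: [[x, y, z, turn, gripper], ...]. A call has 1 to 5 rows; each row is the pose to reach, as a shift and turn from the pose commanded when the call began, along the tool's axes at that moment; what a row does not reach only later rows make up. A row lasts 1/10 s, in which the tool goes at most 50 mm and 8.59 degrees, less where a joint would pass 70% of its speed; a pose out of reach is approached as far as the arm can. A call with a gripper value outside its range is refused whole. The fingers move at their own pace and stop on an object; "grip_force" is the grip in N (left out, the last holds). Time passes only in rows, so rows that repeat a pose let the fingers close. It gives the time, the measured TCP pose, the force, the opening and the grip force at its end, in the units of the state.
- get_state(): the state, without advancing time (a new reading comes with each control period).
- capture(name): name is "scene" or "top" or "wrist"; returns a dict with "img" (420x560x3 uint8, blue, green, red), "fov_y" (degrees; the focal length in pixels is half the picture's height over the tangent of half this angle, whatever the lens; pixels are square), "cx", "cy" (the principal point, pixels), "xyz" and "attitude" of the camera in the world; the wrist camera has in their place "mount" (4x4, takes a point from camera to tool coordinates, whose origin is the TCP and whose axes are the flange's). Camera axes: x right, y down, z forward; pixel columns grow to the right and rows downward; lengths in m; the calibration is good to about 2 mm. A picture is of the moment at which its call begins: read the wrist's pose just before it. There is no depth.
- hand_in(): hands the job in; it is judged then, once.
Trained networks look in a picture, given as the dict that the camera call returned (one of the last four; its "shot" number tells which), for a name from the list of things; names that differ only in an ending like _2 or _b are one class to them, and where a whole thing is asked for, a point or a joint stands for the part that bears it (a point fixed in the world has none). Each returns a list of dicts, best first, with "p" (0 to 1); they miss things now and then, are a little off and sometimes report something else, mostly with a low value. They report only what shows in the picture. A call takes as long as a camera call. They do not tell look-alikes from the thing itself.
- look_for(target, picture): "bbox" ([left, top, right, bottom] in pixels, round what is visible of it).
- regions_of(target, picture): "pixels" (420x560 bool, what is visible of it) and "bbox" ([left, top, right, bottom] in pixels, round what is visible of it).
- tip_of(target, picture): "point" ([column, row] in pixels: a listed point, or the origin of a listed thing).
The state is a dict: "time_s": time; "q": joint angles; "joint_vel": joint speeds; "effort": joint torques, N m; "position": TCP position; "ee_rot": TCP orientation; "contact_force": force on the tool from outside, world axes, zero at the start; "wrist_torque": the same for the moment, N m; "finger_gap": opening from 0.0 (shut) to 1.0 (fully open); "finger_force": force on a finger pad.
Only numpy, scipy, OpenCV 4.12 (cv2) and the standard library are available. Lean on these libraries where they do the work, as an engineer would, in place of code of your own. Each camera call takes 0.05 s, during which the arm holds its last target. There are 200 camera calls.

## Task

Pack the titrator's glassware into its open grey kit case: take the red-headed electrode and the blue-capped drying tube off the sloping rest and lay each one flat in its own V nest in the bottom of the case, its head over the pad of the same colour. Then set the white accessory tray in over them, handle up, so that it sits level on the corner posts. Lay the glass parts down rather than letting them drop, and leave the bottles and the beaker standing where they are.

Things in the scene. Friction and masses are not known exactly. Their poses are not given: they have to be found in the camera images.
- case: Open kit case, dark grey plastic, white fittings, fixed. Origin: centre of its underside, on the bench; x along the nests to the head end (away from the robot but for its yaw), y left, z up. Inside 196 (x) by 176 (y) mm, walls 4 mm, rim 74 mm above the bench, floor top z = 5 mm. Nests: 90-degree Vs along x; each a long block from x = -98 to -44 mm and a rib from 26 to 34 mm, with open floor between.
- electrode_nest (a point): Where point electrode_mid lies when the electrode is home (axes as the case): case x = 0, y = -40, z = 28.5 mm; up to 12 mm either way along x is fine. V bottom 8.5 mm below, ridges 7 mm above and 15.5 mm to each side. For the fingers: 44 mm free towards -x and 26 mm towards +x, 48 mm to the side wall. The head hangs past the rib over a red floor pad; on the long block it could not lie level.
- tube_nest (a point): Where point tube_mid lies when the drying tube is home (axes as the case): case x = 0, y = +40, z = 32.7 mm; up to 9 mm towards -x (cap against the rib) and 15 mm towards +x is fine. V bottom 12.7 mm below, ridges 3 mm above and 15.5 mm to each side. Finger room as at the electrode's nest. The cap hangs past the rib over a blue floor pad; on the long block it could not lie level.
- tray_seat (a point): Where the centre of the tray's underside lies when it is home (axes as the case): case x = y = 0, z = 50 mm, level with the tops of four 14 by 14 mm white posts in the corners of the case. The tray has 5 mm of play to the walls all round, its x along the case's x, either way round; its handle bar is then 95 mm above the bench.
- electrode_mid (a point): Electrode, grip point on its axis; x along it towards the head. Glass shaft 12 mm in diameter from x = -72 to +46 mm, red head 20 mm in diameter to +76, brass plug 13 mm in diameter to +84. About 45 g. Starts in either notch of the sloping rest, head uphill, its x rising at 30 degrees, the point midway between the combs, about 77 mm above the bench.
- tube_mid (a point): Drying tube, grip point on its axis; x along it towards the cap. Sealed glass 18 mm in diameter, amber inside, from x = -66 to +43.5 mm, blue cap 26 mm in diameter to +65.5, white nipple to +71.5. About 60 g. Starts in the other notch of the rest, cap uphill, its x rising at 30 degrees, the point about midway between the combs, about 82 mm above the bench.
- rest: Bare metal sloping rest, fixed; origin under it on the bench; x uphill (away from the robot but for its yaw), y left. Base plate 112 by 150 by 8 mm. Two combs 8 mm thick, square to the slope, hold the parts in 90-degree notches at y = -40 and +40 mm, with 76 mm of free space between the combs for fingers. The parts' heads hang over the upper comb and stop them sliding; lift them square off the slope.
- tray_grip (a point): Middle of the steel handle bar of the white tray, 45 mm above the centre of the tray's underside; x along the bar, z up. Bar 10 mm in diameter, 100 mm long, on 8 mm posts at x = -45 and +45 mm, free all round between them. Tray 186 (x) by 166 (y) mm, sides 22 mm high, its spares fast in it, about 260 g, loose on the bench.
- amber_bottle: Amber reagent bottle with a white cap, 62 mm in diameter, 135 mm tall. It is loose and in nobody's way; leave it standing where it is. Origin at the centre of its underside.
- blue_bottle: Clear reagent bottle with a blue cap, 66 mm in diameter, 130 mm tall. It is loose and in nobody's way; leave it standing where it is. Origin at the centre of its underside.
- beaker: Small glass beaker, 60 mm in diameter, 70 mm tall. It is loose and in nobody's way; leave it standing where it is. Origin at the centre of its underside.
There are look-alikes about, which are no part of the job. Leave any green look-alike of the part that bears electrode_mid alone.

How it is judged:
By the outcome, as a careful person would: the job done as asked, in the order asked, and still so for the second after the job is handed in, with the robot touching nothing.
It also fails if it takes over 72 s, if anything falls off the work surface, if the arm or the gripper's body presses on something with over 40 N, if the wrist force passes 120 N, or if a joint passes its speed limit or range.

## Working session

There is one attempt and no reset: what is moved stays moved. The work goes in short steps, Python scripts to look and compute and a tool call to move; the robot and the scene stay as the last step left them, time stands still between calls to the robot, and variables do not carry over. Pictures are saved under pics/ and viewed, at most 10 in all, crops included, and the job is handed in when it is done.

Besides the shell and the picture viewer there is one more tool, called after ">>>" as name(argument=value, ...), one argument or row to a line, values as JSON. play_rows: Moves the arm, as the interface text tells. Its arguments: {"type":"object","properties":{"plan":{"type":"array"},"grip_force":{"type":"number"}},"required":["plan"]}

```bash
ls; mkdir -p pics
python3 - <<'E'
from station import *
import station,cv2,json
print(grip_depth if not callable(grip_depth) else grip_depth())
s=get_state();print(s)
for n in ("scene","top"):
    c=capture(n);cv2.imwrite(f"pics/{n}0.png",c["img"]);print(n,{k:v for k,v in c.items() if k!="img"})
    for t in ["case","electrode_nest","tube_nest","tray_seat","electrode_mid","tube_mid","rest","tray_grip"]:
        try:print(t,[(r["point"],round(r["p"],2)) for r in tip_of(t,c)][:4])
        except Exception as e:print(t,e)
E
```

```text
pics
0.0784
{'time_s': 0.0, 'q': array([-1.25354736,  0.42670926,  0.07386095,  1.60661333, -0.03407092,
        1.11080477, -0.06711844]), 'joint_vel': array([ 6.72213398e-04, -7.74339156e-04,  3.75479064e-04, -2.34807261e-04,
       -1.02075324e-03,  9.22227670e-04, -3.10210065e-05]), 'effort': array([ 1.28213411e-03, -9.35823154e+01,  3.66778672e+00, -4.54163682e+01,
       -4.84949851e-02,  2.08614883e-02,  1.56038868e-04]), 'position': array([0.30362796, 0.60249705, 0.30198823]), 'ee_rot': array([-7.26561180e-01, -3.05624196e+00,  1.98474097e-03]), 'contact_force': array([-0.27843175, -0.15979899,  0.29747008]), 'wrist_torque': array([-0.05023958,  0.01766532, -0.01004479]), 'finger_force': 0.0, 'finger_gap': 1.004182799627337}
scene {'fov_y': 53.122531845867, 'cx': 280.1709642574528, 'cy': 213.6932112387929, 'xyz': array([1.10684379, 0.49548773, 0.78423364]), 'attitude': array([-1.04694211, -2.40325387,  1.07012762]), 'shot': 1}
case [([284.8, 238.3], 0.89), ([284.5, 225.1], 0.61), ([294.5, 346.3], 0.21)]
electrode_nest [([274.2, 223.6], 0.9)]
tube_nest [([294.6, 241.2], 0.96), ([233.2, 310.6], 0.29), ([295.3, 344.7], 0.24)]
tray_seat [([284.8, 224.4], 0.88)]
electrode_mid [([250.0, 145.1], 0.59), ([226.1, 157.9], 0.42)]
tube_mid [([246.3, 165.7], 0.79), ([239.3, 185.1], 0.41)]
rest [([240.0, 186.5], 0.92)]
tray_grip [([426.0, 288.5], 0.94)]
top {'fov_y': 44.403511871552794, 'cx': 288.9495036098492, 'cy': 215.20497575398653, 'xyz': array([ 0.44308909, -0.03031201,  1.28764288]), 'attitude': array([-2.19069668,  2.13847044, -0.06232985]), 'shot': 2}
case [([302.0, 219.4], 0.63)]
electrode_nest [([319.9, 219.3], 0.81)]
tube_nest [([290.1, 212.0], 0.7)]
tray_seat [([301.1, 212.2], 0.72)]
electrode_mid [([429.2, 246.6], 0.74), ([455.3, 311.2], 0.73), ([277.4, 123.3], 0.49)]
tube_mid [([398.5, 250.7], 0.9)]
rest [([406.8, 245.9], 0.93)]
tray_grip [([155.1, 238.2], 0.68)]
```

View pics/scene0.png

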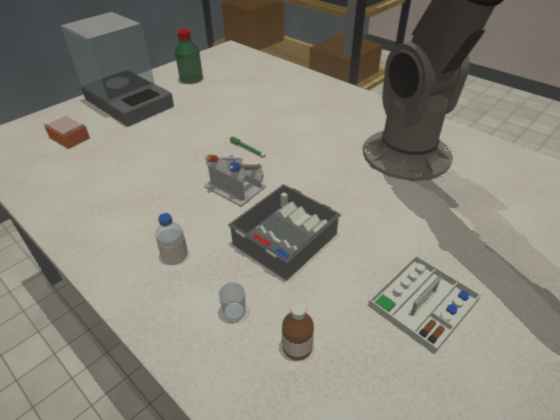

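View pics/top0.png

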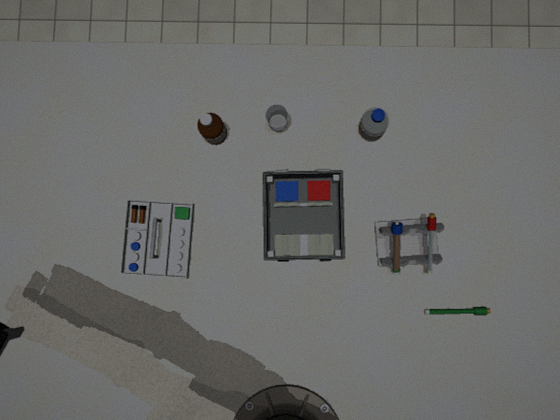

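Top picture: on the rest at about (405,245) are the red-headed electrode (head at 431,222, mid about 429,246) and the blue-capped tube (397,228). Other things that could pass for the electrode: the green-headed stick lying on the bench at (457,311), and a net hit at (277,123), which is the beaker. The tray is at (157,239), the case at (304,215) with its blue pad left and red pad right. In the scene picture the red head is at (212,158) and the green stick at (246,146). I choose the red one on the rest and check it in a close crop.

```bash
cat > h.py <<'E'
import numpy as np, cv2
from scipy.spatial.transform import Rotation as Ro
from station import *
def cam(name):
    s=get_state(); c=capture(name); h=c["img"].shape[0]
    c["f"]=h/2/np.tan(np.radians(c["fov_y"]/2))
    if "mount" in c:
        T=np.eye(4);T[:3,:3]=Ro.from_rotvec(s["ee_rot"]).as_matrix();T[:3,3]=s["position"]
        T=T@np.array(c["mount"])
        c["R"],c["o"]=T[:3,:3],T[:3,3]
    else: c["R"],c["o"]=Ro.from_rotvec(c["attitude"]).as_matrix(),np.array(c["xyz"])
    return c
def ray(c,p):
    return c["R"]@np.array([(p[0]-c["cx"])/c["f"],(p[1]-c["cy"])/c["f"],1])
def atz(c,p,z):
    d=ray(c,p); return (c["o"]+d*(z-c["o"][2])/d[2]).round(4)
def proj(c,P):
    q=c["R"].T@(np.array(P)-c["o"]); return q[:2]/q[2]*c["f"]+[c["cx"],c["cy"]]
def tri(a,pa,b,pb):
    A=[];B=[]
    for c,p in((a,pa),(b,pb)):
        d=ray(c,p);d/=np.linalg.norm(d);M=np.eye(3)-np.outer(d,d);A.append(M);B.append(M@c["o"])
    return np.linalg.lstsq(np.vstack(A),np.hstack(B),rcond=None)[0].round(4)
E
python3 - <<'E'
from h import *
t=cam("top");s=cam("scene")
Z=dict(case=0,tray_seat=.05,electrode_nest=.0285,tube_nest=.0327,electrode_mid=.077,tube_mid=.082,rest=0,tray_grip=.045)
for k,z in Z.items():
    a=tip_of(k,t);b=tip_of(k,s)
    print(k,z,[(atz(t,r["point"],z)[:2],round(r["p"],2)) for r in a[:2]],[(atz(s,r["point"],z)[:2],round(r["p"],2)) for r in b[:2]])
w=capture("wrist");print(w["mount"],w["fov_y"],w["cx"],w["cy"])
print(Ro.from_rotvec(get_state()["ee_rot"]).as_matrix().round(3))
for k in("electrode_mid","tube_mid","tray_grip","case"):
    for r in regions_of(k,t)[:2]: print(k,r["bbox"],r["p"],cv2.minAreaRect(np.argwhere(r["pixels"])[:,::-1].astype(np.float32)))
cv2.imwrite("pics/crop.png",cv2.resize(t["img"][190:330,360:510],None,fx=4,fy=4,interpolation=cv2.INTER_CUBIC))
E
```

```text
case 0 [(array([ 0.5419, -0.0275]), 0.84)] [(array([ 0.556 , -0.0204]), 0.69)]
tray_seat 0.05 [(array([ 0.5476, -0.0226]), 0.89), (array([0.7763, 0.0392]), 0.35)] [(array([ 0.5439, -0.0256]), 0.74)]
electrode_nest 0.0285 [(array([ 0.5443, -0.0648]), 0.77)] [(array([ 0.5489, -0.0744]), 0.78), (array([ 0.5007, -0.2487]), 0.27)]
tube_nest 0.0327 [(array([0.5515, 0.0104]), 0.93), (array([0.486 , 0.3401]), 0.56)] [(array([0.5509, 0.0117]), 0.64)]
electrode_mid 0.077 [(array([ 0.4766, -0.3299]), 0.87), (array([ 0.3366, -0.3803]), 0.59)] [(array([ 0.4862, -0.3124]), 0.54), (array([ 0.3933, -0.3269]), 0.49)]
tube_mid 0.082 [(array([ 0.4722, -0.2532]), 0.86)] [(array([ 0.4792, -0.2505]), 0.58)]
rest 0 [(array([ 0.4781, -0.294 ]), 0.86)] [(array([ 0.4743, -0.2944]), 0.91)]
tray_grip 0.045 [(array([0.4863, 0.338 ]), 0.72)] [(array([0.4884, 0.334 ]), 0.76)]
[[ 8.94268467e-04 -9.63257866e-01 -2.68576775e-01  7.71393754e-02]
 [ 9.99999103e-01  1.12933724e-03 -7.20744817e-04 -1.56350723e-04]
 [ 9.97576869e-04 -2.68575890e-01  9.63258011e-01 -8.14095936e-02]
 [ 0.00000000e+00  0.00000000e+00  0.00000000e+00  1.00000000e+00]] 65.53941270804165 279.28620020979395 204.3173822952162
[[-0.893  0.45  -0.   ]
 [ 0.45   0.893 -0.   ]
 [ 0.    -0.    -1.   ]]
electrode_mid [423.7, 309.7, 489.0, 317.2] 0.95 ((456.5, 311.0), (8.0, 65.0), 90.0)
electrode_mid [425.8, 215.3, 437.0, 271.6] 0.63 ((430.5940856933594, 243.51121520996094), (8.18722152709961, 61.06460189819336), 1.0809242725372314)
tube_mid [392.9, 221.9, 402.4, 274.7] 0.68 ((396.0, 247.5), (53.0, 10.0), 90.0)
case [264.3, 173.0, 345.2, 258.4] 0.7 ((303.1307373046875, 214.49798583984375), (90.4969711303711, 81.52880096435547), 89.11859893798828)
```

View pics/crop.png

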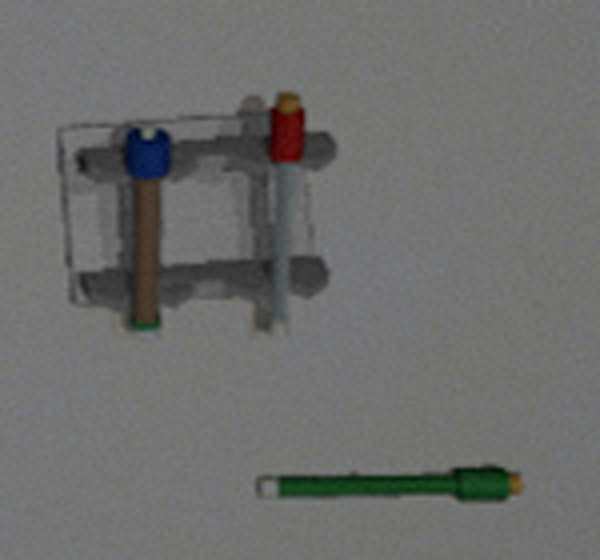

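The crop shows the red head at (287,130) on a clear shaft in the rest's right notch. The green look-alike lies on the bench at (390,485). So I go for the red one, via the case.

>>> play_rows(
  plan=[
    [-0.037,-0.033,0,-6.7,-1],
    [-0.074,-0.066,0,-13.4,-1],
    [-0.111,-0.099,0,-20.1,-1],
    [-0.148,-0.132,0,-26.7,-1],
    [-0.185,-0.165,0,-26.7,-1],
  ],
)

```text
time_s: 2.55
position: [0.3952, 0.3702, 0.3029]
ee_rot: [-0.006, 3.141, 0.001]
contact_force: [0.1, 0.7, 0.6]
finger_gap: 0.999
finger_force: 0.0
```

>>> play_rows(
  plan=[
    [-0.018,-0.046,0,0,-1],
    [-0.036,-0.092,0,0,-1],
    [-0.054,-0.138,0,0,-1],
    [-0.072,-0.184,0,0,-1],
    [-0.09,-0.23,0,0,-1],
  ],
)

```text
time_s: 3.05
position: [0.4849, 0.1401, 0.3031]
ee_rot: [0.001, 3.141, 0.001]
contact_force: [1.2, -0.2, 0.0]
finger_gap: 0.999
finger_force: 0.0
```

>>> play_rows(
  plan=[
    [-0.01,-0.048,0,0,-1],
    [-0.02,-0.096,0,0,-1],
    [-0.03,-0.144,0,0,-1],
    [-0.035,-0.165,0,0,-1],
    [-0.035,-0.165,0,0,-1],
  ],
)

```text
time_s: 3.55
position: [0.5197, -0.0264, 0.3029]
ee_rot: [0.009, 3.141, -0.001]
contact_force: [0.0, 0.1, 0.4]
finger_gap: 1.001
finger_force: 0.0
```

Run:
```python
from h import *
w=cam("wrist");print(w["o"]);cv2.imwrite("pics/w1.png",w["img"])
for k,z in dict(electrode_nest=.0285,tube_nest=.0327,tray_seat=.05).items():
    print(k,[(r["point"],atz(w,r["point"],z),round(r["p"],2)) for r in tip_of(k,w)[:2]])
```

```text
[ 0.44228478 -0.02656119  0.38429605]
electrode_nest [([243.0, 215.0], array([ 0.554 , -0.0691,  0.0285]), 0.92), ([275.8, 217.6], array([ 0.5573, -0.0317,  0.0285]), 0.45)]
tube_nest [([312.3, 210.4], array([0.5477, 0.0095, 0.0327]), 0.95)]
tray_seat [([278.3, 219.0], array([ 0.552 , -0.0287,  0.05  ]), 0.83), ([243.5, 212.6], array([ 0.5446, -0.0659,  0.05  ]), 0.17)]
```

View pics/w1.png

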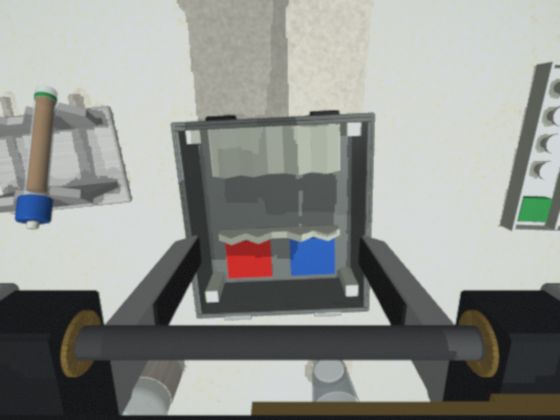

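The wrist view shows the case: rim corners near (173,124), (374,114), (368,312) and (197,317), post tops near (193,137), (354,129), (212,296) and (350,289), red pad at (249,259), blue at (313,257). I work out its centre and yaw from these.

Run:
```python
from h import *
s=get_state()
w=cam("wrist");g=cv2.cvtColor(w["img"],cv2.COLOR_BGR2GRAY)
hsv=cv2.cvtColor(w["img"],cv2.COLOR_BGR2HSV)
def blob(m,p):
    n,l,st,c=cv2.connectedComponentsWithStats(m.astype(np.uint8));
    i=np.argmin([1e9]+[np.hypot(*(c[k]-p))+(1e3 if st[k,4]<40 else 0) for k in range(1,n)]);return c[i],st[i]
P=[]
for p in((193,137),(354,129),(350,289),(212,296)):
    c,st=blob(g>170,np.array(p));print(c.round(1),st,atz(w,c,.05));
    P.append(atz(w,p,.05)[:2])
P=np.array(P);print("ctr",P.mean(0),[np.linalg.norm(P[i]-P[(i+1)%4]).round(4) for i in range(4)])
C=np.array([atz(w,p,.074)[:2] for p in((173,124),(374,114),(368,312),(197,317))])
print(C,C.mean(0),[np.linalg.norm(C[i]-C[(i+1)%4]).round(4) for i in range(4)])
for Q in(P,C): print([np.degrees(np.arctan2(*(v[::-1]))).round(2) for v in(Q[2]-Q[1],Q[3]-Q[0])],[np.degrees(np.arctan2(-v[0],v[1])).round(2) for v in(Q[1]-Q[0],Q[2]-Q[3])])
for n,lo,hi in(("red",0,8),("blue",100,130)):
    m=(hsv[...,0]>=lo)&(hsv[...,0]<=hi)&(hsv[...,1]>150)
    c,st=blob(m,np.array((249,259) if n=="red" else(313,257)));print(n,c,st,atz(w,c,.005))
```

```text
[187.5 136.7] [181 131  14  13 150] [ 0.4645 -0.1148  0.05  ]
[348.9 129.9] [343 124  13  13 166] [0.4576 0.047  0.05  ]
[346.5 291. ] [341 286  12  11 124] [0.6381 0.0548 0.05  ]
[206.6 296.4] [201 291  12  11 118] [ 0.6453 -0.1062  0.05  ]
ctr [ 0.55045  -0.024625] [np.float64(0.1615), np.float64(0.1789), np.float64(0.1589), np.float64(0.1802)]
[[ 0.4514 -0.1207]
 [ 0.4422  0.0642]
 [ 0.6495  0.0741]
 [ 0.6561 -0.1121]] [ 0.5498   -0.023625] [np.float64(0.1851), np.float64(0.2075), np.float64(0.1863), np.float64(0.2049)]
[np.float64(2.15), np.float64(2.99)] [np.float64(2.87), np.float64(3.36)]
[np.float64(2.73), np.float64(2.41)] [np.float64(2.85), np.float64(2.03)]
red [244.22626263 259.95824916] [ 221  241   46   37 1485] [ 0.6206 -0.0667  0.005 ]
blue [307.66032609 257.55366848] [ 286  239   44   37 1472] [0.6172 0.0135 0.005 ]
```

>>> play_rows(
  plan=[
    [0.009,-0.048,0,0,-0.3],
    [0.018,-0.096,0,0,-0.3],
    [0.027,-0.144,0,0,-0.3],
    [0.036,-0.192,0,0,-0.3],
    [0.043,-0.24,0,0,-0.3],
  ],
)

```text
time_s: 4.3
position: [0.4759, -0.2636, 0.303]
ee_rot: [-0.002, 3.141, 0.001]
contact_force: [0.9, 0.4, -1.1]
finger_gap: 0.654
finger_force: 0.0
```

>>> play_rows(
  plan=[
    [0,-0.02,0,0,-0.3],
    [0,-0.02,0,0,-0.3],
    [0,-0.02,0,0,-0.3],
  ],
)

```text
time_s: 4.6
position: [0.4765, -0.2819, 0.3025]
ee_rot: [-0.0, -3.141, -0.001]
contact_force: [0.2, 1.1, -0.4]
finger_gap: 0.65
finger_force: 0.0
```

Run:
```python
from h import *
print(get_state()["position"],get_state()["ee_rot"])
w=cam("wrist");cv2.imwrite("pics/w2.png",w["img"])
for k,z in dict(electrode_mid=.077,tube_mid=.082,rest=0).items():
    print(k,[(r["point"],atz(w,r["point"],z),round(r["p"],2)) for r in tip_of(k,w)[:3]])
for k in("electrode_mid","tube_mid"):
    for r in regions_of(k,w)[:2]: print(k,r["bbox"],r["p"],cv2.minAreaRect(np.argwhere(r["pixels"])[:,::-1].astype(np.float32)))
```

```text
[ 0.47653335 -0.28186526  0.30245565] [-4.18773363e-05 -3.14120804e+00 -6.28234843e-04]
electrode_mid [([234.4, 202.9], array([ 0.4831, -0.3264,  0.077 ]), 0.8), ([159.9, 44.2], array([ 0.3418, -0.3853,  0.077 ]), 0.74)]
tube_mid [([314.2, 197.5], array([ 0.4764, -0.2493,  0.082 ]), 0.7)]
rest [([273.0, 187.9], array([ 0.4854, -0.2902,  0.    ]), 0.72)]
electrode_mid [224.6, 133.8, 247.7, 293.0] 0.77 ((235.98731994628906, 212.43312072753906), (159.1392364501953, 21.08426856994629), 88.71746826171875)
electrode_mid [82.5, 36.6, 235.2, 60.4] 0.58 ((158.46693420410156, 44.47081756591797), (21.4581298828125, 151.08021545410156), 86.42366790771484)
tube_mid [298.5, 132.4, 331.8, 276.8] 0.65 ((316.2155456542969, 201.8388671875), (142.78651428222656, 23.809839248657227), 85.84036254882812)
tube_mid [406.6, 155.8, 559.6, 327.1] 0.5 ((481.5, 239.5), (169.0, 155.0), 90.0)
```

View pics/w2.png

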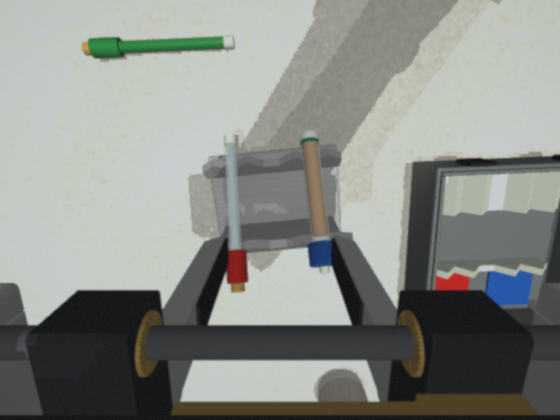

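The picture shows the electrode from its tail (232,135) to its plug (237,291), with the red head at (236,265). The tube runs from (309,134) to (325,272), and the green look-alike is far off at (160,45).

Run:
```python
from h import *
w=cam("wrist");print(get_state()["position"])
for n,a,b,xa,xb,z in(("e",(232,135),(237,291),-.072,.084,.077),("t",(310,134),(324.5,271),-.066,.0715,.082)):
    A=atz(w,a,z+xa/2);B=atz(w,b,z+xb/2);d=B-A
    print(n,A,B,"len",np.linalg.norm(d),(xb-xa),"yaw",np.degrees(np.arctan2(d[1],d[0])),"mid",A+d*(-xa/(xb-xa)))
m=[(*tip_of(k,w)[0]["point"],) for k in("electrode_mid","tube_mid")];print(atz(w,m[0],.077),atz(w,m[1],.082))
for y0,n in ((212,"mid"),(180,"a"),(230,"b")):
    print(y0,w["img"][y0,220:250].mean(1).astype(int))
```

```text
[ 0.47644599 -0.2821719   0.30276782]
e [ 0.4207 -0.3316  0.041 ] [ 0.5551 -0.3211  0.119 ] len 0.15574854734475055 0.156 yaw 4.467159061389276 mid [ 0.48273077 -0.32675385  0.077     ]
t [ 0.419  -0.2519  0.049 ] [ 0.5355 -0.2419  0.1178] len 0.13566757165955318 0.1375 yaw 4.906066985647792 mid [ 0.47492  -0.2471    0.082024]
[ 0.4839 -0.3255  0.077 ] [ 0.4773 -0.2511  0.082 ]
212 [135 136 136 135 137 136 136 139 147 155 158 159 160 161 159 155 148 144
 140 130 121 125 131 132 128 122 120 120 120 120]
180 [134 133 129 121 118 118 126 144 152 156 160 161 161 158 152 145 140 130
 121 119 119 119 120 120 119 120 119 119 119 120]
230 [127 132 130 118  93  82  82  85  98 122 137 146 156 161 161 160 155 149
 138 127 110  92  82  81  82  82  81  82  79  81]
```

>>> play_rows(
  plan=[
    [-0.0065,-0.0445,0.0,-4.6,-0.3],
    [-0.0065,-0.0445,0.04,-4.6,-0.3],
    [-0.0065,-0.0445,0.08,-4.6,-0.3],
    [-0.0065,-0.0445,0.12,-4.6,-0.3],
    [-0.0065,-0.0445,0.147,-4.6,-0.3],
  ],
  grip_force=10,
)

```text
time_s: 5.55
position: [0.4819, -0.3269, 0.1532]
ee_rot: [0.125, -3.137, -0.001]
contact_force: [-0.0, -0.1, 1.0]
finger_gap: 0.651
finger_force: 0.0
```

>>> play_rows(
  plan=[
    [0,0,0,0,-0.3],
    [0,0,0,0,1],
    [0,0,0,0,1],
    [0,0,0,0,1],
    [0,0,0,0,1],
  ],
)

```text
time_s: 6.05
position: [0.4831, -0.3275, 0.1568]
ee_rot: [-0.125, 3.137, -0.001]
contact_force: [-0.6, 1.1, -0.1]
finger_gap: 0.343
finger_force: 0.0
```

>>> play_rows(
  plan=[
    [0,0,0,0,1],
    [0,0,0,0,1],
  ],
)

```text
time_s: 6.25
position: [0.4827, -0.3274, 0.156]
ee_rot: [-0.125, 3.139, -0.0]
contact_force: [-0.1, -0.5, -0.2]
finger_gap: 0.176
finger_force: 0.0
```

>>> play_rows(
  plan=[
    [0,0,0,0,1],
    [0,0,0,0,1],
    [0,0,0,0,1],
  ],
)

```text
time_s: 6.55
position: [0.4827, -0.3272, 0.1558]
ee_rot: [0.125, -3.139, -0.001]
contact_force: [-1.8, 3.2, 6.3]
finger_gap: 0.124
finger_force: 10.0
```

>>> play_rows(
  plan=[
    [0.007,0,-0.012,0,1],
    [0.014,0,-0.024,0,1],
    [0.025,0,-0.043,0,1],
    [0.025,0,-0.063,0,1],
    [0.025,0,-0.08,0,1],
  ],
)

```text
time_s: 7.05
position: [0.4566, -0.3301, 0.2377]
ee_rot: [-0.122, 3.138, -0.001]
contact_force: [0.2, -0.5, -0.0]
finger_gap: 0.124
finger_force: 10.0
```

>>> play_rows(
  plan=[
    [-0.01,0.025,0,0,1],
    [-0.022,0.052,0,0,1],
    [-0.034,0.08,0,0,1],
    [-0.046,0.108,0,0,1],
    [-0.058,0.136,0,0,1],
  ],
)

```text
time_s: 7.55
position: [0.5043, -0.1887, 0.2368]
ee_rot: [-0.123, 3.138, -0.0]
contact_force: [0.2, 0.1, 0.1]
finger_gap: 0.123
finger_force: 10.0
```

>>> play_rows(
  plan=[
    [-0.012,0.028,0,0.5,1],
    [-0.024,0.056,0,1.05,1],
    [-0.036,0.084,0,1.5,1],
    [-0.048,0.115,0,2.05,1],
    [-0.048,0.115,0,2.05,1],
  ],
)

```text
time_s: 8.05
position: [0.5441, -0.0671, 0.2365]
ee_rot: [-0.075, 3.14, 0.002]
contact_force: [0.3, -0.2, -1.0]
finger_gap: 0.119
finger_force: 10.0
```

Run:
```python
from h import *
s=get_state();print(s["position"],s["ee_rot"],s["finger_gap"])
w=cam("wrist");sc=cam("scene")
cv2.imwrite("pics/w3.png",np.hstack([cv2.resize(w["img"],(400,300)),cv2.resize(sc["img"][100:310,150:430],(400,300))]))
```

```text
[ 0.54413188 -0.06709885  0.23645694] [-7.53609216e-02  3.13985544e+00  1.52153832e-03] 0.11889693753155678
```

View pics/w3.png

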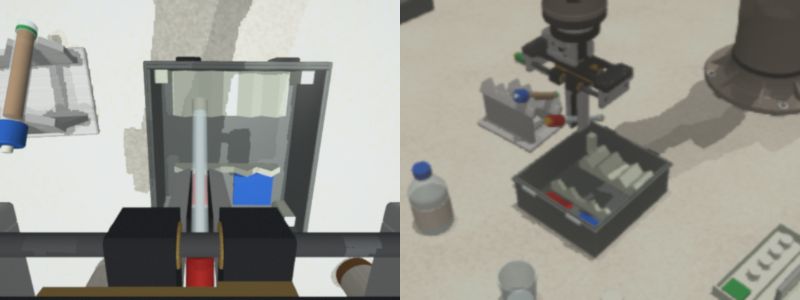

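The electrode is held at about 30 degrees, with its tail (279,137 full-scale) centred between the fingers and above the long block. Next I lower it tail first and swing it level.

>>> play_rows(
  plan=[
    [0,-0.003,0.02,0,1],
    [0,-0.003,0.042,0,1],
    [0,-0.003,0.064,0,1],
    [0,-0.003,0.08,0,1],
    [0,-0.003,0.09,0,1],
  ],
  grip_force=6,
)

```text
time_s: 8.65
position: [0.5428, -0.0754, 0.1451]
ee_rot: [0.066, -3.14, 0.001]
contact_force: [0.7, 0.9, 0.7]
finger_gap: 0.125
finger_force: 6.0
```

>>> play_rows(
  plan=[
    [-0.001,0,0.004,0,1],
    [-0.003,0,0.008,0,1],
    [-0.0045,0,0.012,0,1],
    [-0.006,0,0.016,0,1],
    [-0.0072,0,0.02,0,1],
  ],
)

```text
time_s: 9.15
position: [0.5512, -0.0735, 0.1257]
ee_rot: [-0.069, 3.14, -0.0]
contact_force: [0.5, -0.1, -0.2]
finger_gap: 0.125
finger_force: 6.0
```

>>> play_rows(
  plan=[
    [0,0.0035,0.003,0,1],
    [-0.001,0.0035,0.007,0,1],
    [-0.0015,0.0035,0.011,0,1],
    [-0.002,0.0035,0.015,0,1],
    [-0.002,0.0035,0.0175,0,1],
  ],
)

```text
time_s: 9.65
position: [0.5526, -0.0698, 0.1078]
ee_rot: [0.069, -3.141, -0.0]
contact_force: [-0.1, 4.9, 5.5]
finger_gap: 0.122
finger_force: 6.0
```

>>> play_rows(
  plan=[
    [0,0,0.001,0,1],
    [0,0,0.0015,0,1],
  ],
)

```text
time_s: 9.85
position: [0.5527, -0.0695, 0.1067]
ee_rot: [0.069, -3.141, -0.001]
contact_force: [-1.2, 4.1, 6.6]
finger_gap: 0.126
finger_force: 6.0
```

Run:
```python
from h import *
s=get_state();print(s["position"],s["ee_rot"],s["finger_gap"],s["contact_force"],s["wrist_torque"])
w=cam("wrist");sc=cam("scene");t=cam("top")
cv2.imwrite("pics/w4.png",np.hstack([cv2.resize(w["img"],(400,300)),cv2.resize(sc["img"][150:300,200:400],(400,300))]))
```

```text
[ 0.55266939 -0.06948755  0.10674341] [ 6.89860975e-02 -3.14073655e+00 -8.76547012e-04] 0.12573246794976584 [-1.21150212  4.07662586  6.61281581] [1.06359278 0.34714409 0.00508481]
```

View pics/w4.png

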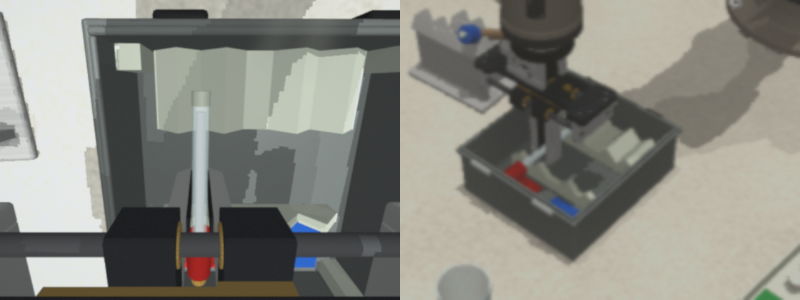

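>>> play_rows(
  plan=[
    [0,0.001,0,0,1],
    [0,0.002,0,0,1],
    [0,0.002,0,0,1],
  ],
)

```text
time_s: 10.3
position: [0.5525, -0.0683, 0.1067]
ee_rot: [-0.068, 3.141, -0.001]
contact_force: [0.2, -2.2, -0.7]
finger_gap: 0.125
finger_force: 6.0
```

>>> play_rows(
  plan=[
    [0,-0.0006,0.001,0,1],
    [0,-0.0006,0.002,0,1],
    [0,-0.0006,0.002,0,1],
  ],
)

```text
time_s: 10.6
position: [0.5528, -0.0687, 0.105]
ee_rot: [-0.068, 3.14, -0.0]
contact_force: [-1.0, -0.9, 6.2]
finger_gap: 0.127
finger_force: 6.0
```

>>> play_rows(
  plan=[
    [0,0,0,0,0.5],
    [0,0,0,0,0.4],
    [0,0,0,0,0.3],
    [0,0,0,0,0.3],
    [0,0,0,0,0.3],
  ],
)

```text
time_s: 11.1
position: [0.5525, -0.0685, 0.1046]
ee_rot: [0.069, -3.141, 0.0]
contact_force: [0.0, -0.0, -0.2]
finger_gap: 0.349
finger_force: 0.0
```

>>> play_rows(
  plan=[
    [0,0,-0.02,0,0.3],
    [0,0,-0.05,0,0.3],
    [0,0,-0.09,0,0.3],
    [0,0,-0.14,0,0.3],
    [0,0,-0.15,0,0.0],
  ],
)

```text
time_s: 11.6
position: [0.5541, -0.069, 0.2595]
ee_rot: [-0.068, 3.135, 0.001]
contact_force: [0.2, -0.1, -1.7]
finger_gap: 0.404
finger_force: 0.0
```

Run:
```python
from h import *
s=get_state();print(s["position"],s["ee_rot"],s["finger_gap"])
w=cam("wrist");sc=cam("scene")
r=regions_of("electrode_mid",w)[:2];print([(x["bbox"],x["p"]) for x in r])
print([(x["point"],x["p"],atz(w,x["point"],.0285)) for x in tip_of("electrode_mid",w)[:2]])
cv2.imwrite("pics/w5.png",np.hstack([cv2.resize(w["img"],(400,300)),cv2.resize(sc["img"][150:300,200:400],(400,300))]))
```

```text
[ 0.5541304  -0.06900816  0.25951734] [-6.75908506e-02  3.13452485e+00  6.04738696e-04] 0.40405991406798647
[([272.9, 119.2, 289.3, 276.5], 0.93), ([207.8, 69.0, 451.3, 316.2], 0.29)]
[([280.5, 193.9], 0.74, array([ 0.5545, -0.0686,  0.0285]))]
```

View pics/w5.png

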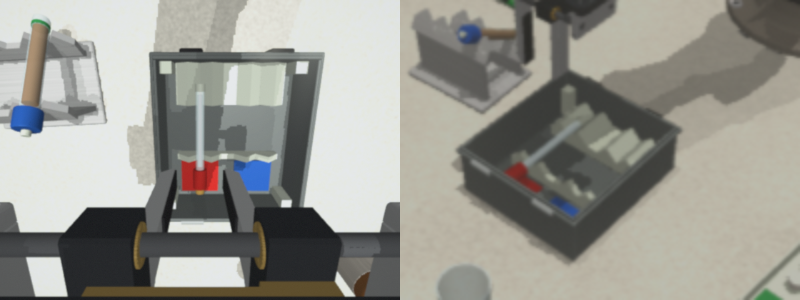

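The electrode lies level in its nest: shaft at (200,120) in the left half, head over the red pad at (200,178). Now the tube.

>>> play_rows(
  plan=[
    [0.02,-0.042,0,-2.1,-0.2],
    [0.042,-0.086,0,-2.1,-0.2],
    [0.064,-0.132,0,-2.1,-0.2],
    [0.0854,-0.1754,0,-2.1,-0.2],
    [0.0854,-0.1754,0,-2.1,-0.2],
  ],
  grip_force=10,
)

```text
time_s: 12.3
position: [0.4709, -0.2531, 0.2532]
ee_rot: [0.113, -3.136, 0.002]
contact_force: [0.8, 1.0, 0.0]
finger_gap: 0.603
finger_force: 0.0
```

>>> play_rows(
  plan=[
    [0,0,0,0,-0.2],
    [0,0,0,0,-0.2],
  ],
)

```text
time_s: 12.5
position: [0.475, -0.2464, 0.2535]
ee_rot: [0.128, -3.137, -0.001]
contact_force: [0.2, 0.9, -0.1]
finger_gap: 0.6
finger_force: 0.0
```

Run:
```python
from h import *
s=get_state();print(s["position"],s["ee_rot"],s["finger_gap"])
w=cam("wrist")
for r in regions_of("tube_mid",w)[:2]:
  print(r["bbox"],r["p"],cv2.minAreaRect(np.argwhere(r["pixels"])[:,::-1].astype(np.float32)))
print([(x["point"],x["p"],atz(w,x["point"],.082)) for x in tip_of("tube_mid",w)[:2]])
print(proj(w,[.476,-.248,.082]))
```

```text
[ 0.47500877 -0.24642739  0.25349986] [ 1.27742040e-01 -3.13714927e+00 -9.36742703e-04] 0.6002631166306421
[261.0, 136.1, 293.4, 309.6] 0.94 ((279.5, 220.5), (169.0, 33.0), 90.0)
[([277.6, 214.3], 0.79, array([ 0.4763, -0.2484,  0.082 ]))]
[278.13786297 214.01907662]
```

>>> play_rows(
  plan=[
    [-0.001,-0.001,0.03,0,-0.2],
    [-0.001,-0.001,0.06,0,-0.2],
    [-0.001,-0.001,0.085,0,-0.2],
    [-0.001,-0.001,0.0925,0,-0.2],
    [-0.001,-0.001,0.0925,0,1],
  ],
)

```text
time_s: 13.15
position: [0.4758, -0.2478, 0.1615]
ee_rot: [0.127, -3.137, -0.001]
contact_force: [0.2, -0.7, 0.3]
finger_gap: 0.548
finger_force: 0.0
```

>>> play_rows(
  plan=[
    [0,0,0,0,1],
    [0,0,0,0,1],
    [0,0,0,0,1],
    [0,0,0,0,1],
    [0,0,0,0,1],
  ],
)

```text
time_s: 13.65
position: [0.4763, -0.2475, 0.1627]
ee_rot: [-0.127, 3.139, 0.002]
contact_force: [-0.9, 7.4, 8.8]
finger_gap: 0.191
finger_force: 10.0
```

>>> play_rows(
  plan=[
    [0,0,0,0,1],
    [0,0,0,0,1],
  ],
)

```text
time_s: 13.85
position: [0.4762, -0.2475, 0.1627]
ee_rot: [-0.127, 3.139, 0.002]
contact_force: [-0.8, 6.9, 8.5]
finger_gap: 0.184
finger_force: 10.0
```

>>> play_rows(
  plan=[
    [0.007,0,-0.012,0,1],
    [0.014,0,-0.024,0,1],
    [0.025,0,-0.043,0,1],
    [0.025,0,-0.063,0,1],
    [0.025,0,-0.08,0,1],
  ],
)

```text
time_s: 14.35
position: [0.4502, -0.2509, 0.2441]
ee_rot: [-0.124, 3.138, -0.0]
contact_force: [0.7, 0.3, -0.2]
finger_gap: 0.186
finger_force: 10.0
```

>>> play_rows(
  plan=[
    [-0.011,0.025,0,0,1],
    [-0.023,0.052,0,0,1],
    [-0.036,0.08,0,0,1],
    [-0.048,0.108,0,0,1],
    [-0.06,0.136,0,0,1],
  ],
)

```text
time_s: 14.85
position: [0.4998, -0.1094, 0.2432]
ee_rot: [-0.125, 3.138, -0.0]
contact_force: [0.2, -0.8, 0.1]
finger_gap: 0.188
finger_force: 10.0
```

>>> play_rows(
  plan=[
    [-0.012,0.028,0,0.5,1],
    [-0.024,0.056,0,1.05,1],
    [-0.036,0.084,0,1.5,1],
    [-0.052,0.116,0,2.1,1],
    [-0.052,0.116,0,2.1,1],
  ],
)

```text
time_s: 15.35
position: [0.5434, 0.0138, 0.243]
ee_rot: [-0.076, 3.14, 0.001]
contact_force: [0.4, -1.2, -0.8]
finger_gap: 0.186
finger_force: 10.0
```

>>> play_rows(
  plan=[
    [0,0,0,0,1],
    [0,0,0,0,1],
  ],
)

```text
time_s: 15.55
position: [0.542, 0.0086, 0.2427]
ee_rot: [-0.067, 3.141, -0.0]
contact_force: [-0.2, -0.0, -1.0]
finger_gap: 0.187
finger_force: 10.0
```

>>> play_rows(
  plan=[
    [0,0.0022,0.02,0,1],
    [0,0.0022,0.042,0,1],
    [0,0.0022,0.064,0,1],
    [0,0.0022,0.082,0,1],
    [0,0.0022,0.093,0,1],
  ],
  grip_force=7,
)

```text
time_s: 16.05
position: [0.5417, 0.0106, 0.1483]
ee_rot: [0.066, -3.14, 0.001]
contact_force: [0.1, -0.4, -0.2]
finger_gap: 0.185
finger_force: 7.0
```

>>> play_rows(
  plan=[
    [0,0,0.003,0,1],
    [-0.001,0,0.007,0,1],
    [-0.003,0,0.011,0,1],
    [-0.0045,0,0.015,0,1],
    [-0.006,0,0.019,0,1],
  ],
)

```text
time_s: 16.55
position: [0.5489, 0.0123, 0.1303]
ee_rot: [-0.069, 3.14, 0.0]
contact_force: [0.1, -1.2, 0.9]
finger_gap: 0.188
finger_force: 7.0
```

>>> play_rows(
  plan=[
    [-0.001,0,0.004,0,1],
    [-0.002,0,0.008,0,1],
    [-0.0025,0,0.012,0,1],
    [-0.003,0,0.015,0,1],
    [-0.003,0,0.017,0,1],
  ],
)

```text
time_s: 17.05
position: [0.5513, 0.0122, 0.1129]
ee_rot: [0.068, -3.141, 0.0]
contact_force: [-2.4, -3.7, 7.8]
finger_gap: 0.181
finger_force: 7.0
```

Run:
```python
from h import *
s=get_state();print(s["position"],s["ee_rot"],s["finger_gap"],s["contact_force"])
w=cam("wrist");sc=cam("scene")
cv2.imwrite("pics/w6.png",np.hstack([cv2.resize(w["img"],(400,300)),cv2.resize(sc["img"][150:300,200:400],(400,300))]))
```

```text
[0.5513237 0.012157  0.1129195] [ 6.83095069e-02 -3.14058020e+00  3.68721754e-04] 0.18117348325744773 [-2.43222811 -3.71272807  7.77669899]
```

View pics/w6.png

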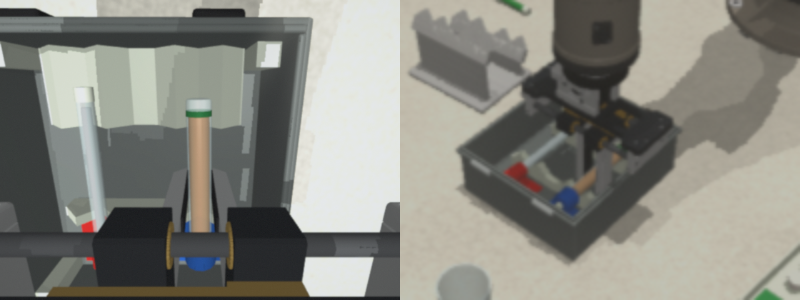

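>>> play_rows(
  plan=[
    [0,-0.001,0,0,1],
    [0,-0.001,0.001,0,1],
    [0,-0.001,0.002,0,1],
    [0,-0.001,0.003,0,1],
    [0,-0.001,0.003,0,1],
  ],
)

```text
time_s: 17.65
position: [0.5518, 0.0113, 0.1106]
ee_rot: [-0.068, 3.14, 0.0]
contact_force: [-1.0, -0.9, 8.1]
finger_gap: 0.189
finger_force: 7.0
```

>>> play_rows(
  plan=[
    [0,0,0,0,0.4],
    [0,0,0,0,0.3],
    [0,0,0,0,0.2],
    [0,0,0,0,0.2],
    [0,0,0,0,0.2],
  ],
)

```text
time_s: 18.15
position: [0.5513, 0.0114, 0.1101]
ee_rot: [0.069, -3.141, 0.0]
contact_force: [-0.4, 0.3, -0.4]
finger_gap: 0.4
finger_force: 0.0
```

>>> play_rows(
  plan=[
    [0,0,-0.02,0,0.2],
    [0,0,-0.05,0,0.2],
    [0,0,-0.09,0,0.2],
    [0,0,-0.14,0,0.2],
    [0,0,-0.18,0,0.0],
  ],
)

```text
time_s: 18.65
position: [0.5514, 0.0111, 0.2927]
ee_rot: [-0.068, 3.14, 0.0]
contact_force: [-0.5, 0.1, -0.3]
finger_gap: 0.458
finger_force: 0.0
```

Run:
```python
from h import *
s=get_state();print(s["position"],s["ee_rot"],s["finger_gap"])
w=cam("wrist");sc=cam("scene");t=cam("top")
for k,z in dict(tube_mid=.0327,electrode_mid=.0285).items():
  print(k,[(x["point"],x["p"],atz(w,x["point"],z)) for x in tip_of(k,w)[:2]])
print([(x["point"],x["p"],atz(t,x["point"],.045)) for x in tip_of("tray_grip",t)[:2]])
cv2.imwrite("pics/w7.png",np.hstack([cv2.resize(w["img"],(400,300)),cv2.resize(sc["img"][150:300,200:400],(400,300))]))
g=cv2.cvtColor(w["img"],cv2.COLOR_BGR2GRAY)
n,l,st,c=cv2.connectedComponentsWithStats((g>170).astype(np.uint8))
print([(c[k].round(1),st[k].tolist(),atz(w,c[k],.05)) for k in range(1,n) if 60<st[k,4]<400])
```

```text
[0.5513783  0.01114067 0.29267205] [-6.79330783e-02  3.13994401e+00  2.64547304e-05] 0.45819923416403024
tube_mid [([279.3, 192.3], 0.67, array([0.5559, 0.0105, 0.0327]))]
electrode_mid [([208.7, 188.3], 0.73, array([ 0.5558, -0.0662,  0.0285]))]
[([153.7, 238.2], 0.81, array([0.4849, 0.3328, 0.045 ]))]
[(array([151.6,  96.7]), [144, 89, 16, 16, 225], array([ 0.4644, -0.1142,  0.05  ])), (array([322.5,  97. ]), [316, 90, 14, 15, 208], array([0.4575, 0.047 , 0.05  ])), (array([280.2, 128.9]), [274, 126, 14, 7, 91], array([0.4887, 0.0084, 0.05  ])), (array([244.6, 210.3]), [236, 207, 17, 7, 98], array([ 0.5725, -0.0247,  0.05  ])), (array([169. , 270.6]), [163, 265, 13, 12, 151], array([ 0.645 , -0.1063,  0.05  ])), (array([313.7, 271.6]), [311, 266, 7, 12, 71], array([0.6391, 0.0518, 0.05  ])), (array([293.9, 364.2]), [281, 361, 27, 9, 188], array([0.7619, 0.0371, 0.05  ]))]
```

View pics/w7.png

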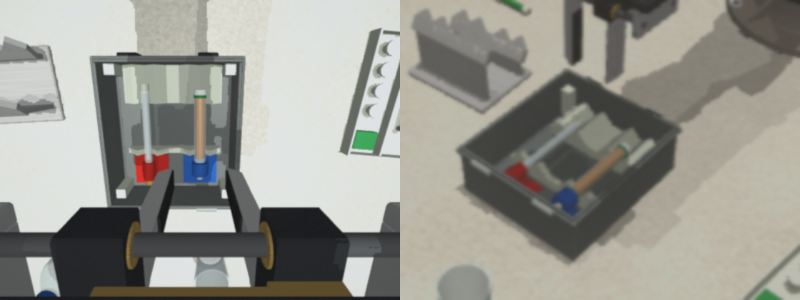

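Both parts lie in their nests: electrode at (148,130) with its head on red, tube at (200,130) with its cap on blue. On to the tray.

>>> play_rows(
  plan=[
    [0.007,0.047,0,0,0],
    [0.014,0.094,0,0,0],
    [0.021,0.141,0,0,0],
    [0.028,0.188,0,0,0],
    [0.036,0.235,0,0,-0.3],
  ],
  grip_force=40,
)

```text
time_s: 19.45
position: [0.5041, 0.2461, 0.2887]
ee_rot: [0.068, -3.139, 0.002]
contact_force: [0.6, -0.2, -1.0]
finger_gap: 0.556
finger_force: 0.0
```

>>> play_rows(
  plan=[
    [0.007,0.047,0,0,-0.3],
    [0.014,0.09,0,0,-0.3],
    [0.014,0.09,0,0,-0.3],
    [0.014,0.09,0,0,-0.3],
    [0.014,0.09,0,0,-0.3],
  ],
)

```text
time_s: 19.95
position: [0.4875, 0.3325, 0.2892]
ee_rot: [0.066, -3.14, 0.003]
contact_force: [0.2, -0.7, 0.9]
finger_gap: 0.649
finger_force: 0.0
```

Run:
```python
from h import *
s=get_state();print(s["position"],s["ee_rot"],s["finger_gap"])
w=cam("wrist")
print([(x["point"],x["p"],atz(w,x["point"],.045)) for x in tip_of("tray_grip",w)[:2]])
for r in regions_of("tray_grip",w)[:2]: print(r["bbox"],r["p"],cv2.minAreaRect(np.argwhere(r["pixels"])[:,::-1].astype(np.float32)))
cv2.imwrite("pics/w8.png",w["img"])
```

```text
[0.48751864 0.33248664 0.28918314] [ 6.63915835e-02 -3.13979301e+00  2.54151804e-03] 0.6494493829326192
[([280.5, 192.2], 0.72, array([0.4876, 0.3325, 0.045 ]))]
[203.8, 89.0, 370.1, 269.5] 0.57 ((282.0411376953125, 181.96469116210938), (162.67327880859375, 169.2691650390625), 4.39870548248291)
```

View pics/w8.png

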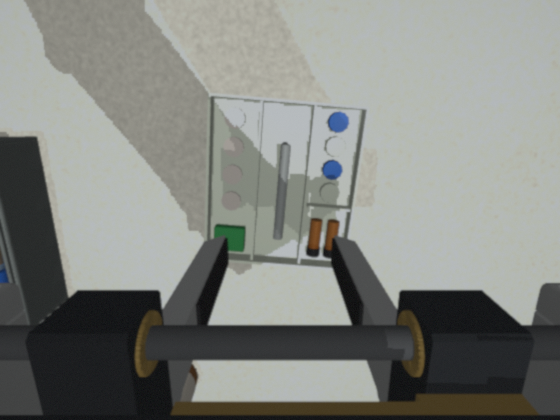

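The handle bar runs from (285,147) to (278,239). The tray's visible corners are (211,96), (364,110), (336,265) and (209,258).

Run:
```python
from h import *
s=get_state();print(s["position"],s["ee_rot"])
w=cam("wrist");g=cv2.cvtColor(w["img"],cv2.COLOR_BGR2GRAY)
a,b=atz(w,(285,147),.045),atz(w,(278,239),.045);d=b-a;print(a,b,np.linalg.norm(d),np.degrees(np.arctan2(d[1],d[0])),(a+b)/2)
C=np.array([atz(w,p,.022)[:2] for p in((211,95),(365,109),(336,266),(208,259))]);print(C,[np.linalg.norm(C[i]-C[(i+1)%4]).round(4) for i in range(4)])
for v in(C[2]-C[1],C[3]-C[0]): print(np.degrees(np.arctan2(v[1],v[0])))
for v in(C[1]-C[0],C[2]-C[3]): print(np.degrees(np.arctan2(-v[0],v[1])))
print(C.mean(0))
# bar centre per row: bar is darker than white floor
for r in range(152,238,12):
    x=g[r,268:300].astype(float); i=np.where(x<x.max()*.8)[0]; print(r,i.min()+268 if len(i) else None,i.max()+268 if len(i) else None)
```

```text
[0.48772288 0.33257257 0.2899744 ] [ 6.55373017e-02 -3.14062730e+00  7.37994913e-04]
[0.4421 0.3353 0.045 ] [0.5397 0.3324 0.045 ] 0.09764307451120122 -1.7019353273750377 [0.4909  0.33385 0.045  ]
[[0.3952 0.2581]
 [0.4022 0.4161]
 [0.5797 0.4021]
 [0.5773 0.2522]] [np.float64(0.1582), np.float64(0.1781), np.float64(0.1499), np.float64(0.1822)]
-4.509767463496372
-1.8557215070677302
-2.536761738159986
-0.9172656624508119
[0.4886   0.332125]
152 277 289
164 268 288
176 277 286
188 277 286
200 276 285
212 275 284
224 274 283
236 273 299
```

>>> play_rows(
  plan=[
    [-0.001,0,0.035,2,-0.3],
    [-0.001,0.0005,0.075,4.1,-0.3],
    [-0.001,0.0005,0.115,4.1,-0.3],
    [-0.001,0.0005,0.15,4.1,-0.3],
    [-0.001,0.0005,0.166,4.1,-0.3],
  ],
)

```text
time_s: 20.65
position: [0.4874, 0.3331, 0.1213]
ee_rot: [-0.045, -3.139, 0.004]
contact_force: [-1.0, -0.1, -0.5]
finger_gap: 0.65
finger_force: 0.0
```

>>> play_rows(
  plan=[
    [0,0,0,0,-0.3],
    [0,0,0,0,1],
    [0,0,0,0,1],
    [0,0,0,0,1],
    [0,0,0,0,1],
  ],
)

```text
time_s: 21.15
position: [0.4885, 0.3347, 0.1251]
ee_rot: [0.044, 3.14, 0.002]
contact_force: [-0.3, -0.5, -0.9]
finger_gap: 0.347
finger_force: 0.0
```

>>> play_rows(
  plan=[
    [0,0,0,0,1],
    [0,0,0,0,1],
    [0,0,0,0,1],
    [0,0,0,0,1],
    [0,0,0,0,1],
  ],
)

```text
time_s: 21.65
position: [0.4883, 0.3344, 0.1243]
ee_rot: [-0.044, -3.141, 0.0]
contact_force: [-1.1, -0.8, 4.1]
finger_gap: 0.091
finger_force: 40.0
```

>>> play_rows(
  plan=[
    [0,0,-0.01,0,1],
    [0,0,-0.035,0,1],
    [0,0,-0.065,0,1],
    [0,0,-0.1,0,1],
    [0,0,-0.125,0,1],
  ],
)

```text
time_s: 22.15
position: [0.4884, 0.3343, 0.2517]
ee_rot: [0.044, 3.14, 0.001]
contact_force: [-0.4, -0.1, -3.4]
finger_gap: 0.093
finger_force: 40.0
```

>>> play_rows(
  plan=[
    [0,0,0,0,1],
    [0,0,0,0,1],
  ],
)

```text
time_s: 22.35
position: [0.488, 0.3344, 0.2492]
ee_rot: [0.043, 3.141, 0.001]
contact_force: [0.5, -0.4, -4.4]
finger_gap: 0.096
finger_force: 40.0
```

Run:
```python
from h import *
s=get_state();print(s["position"],s["ee_rot"],s["finger_gap"],s["contact_force"],s["wrist_torque"])
w=cam("wrist");cv2.imwrite("pics/w9.png",w["img"])
p=tip_of("tray_grip",w);print([(x["point"],x["p"]) for x in p])
R=Ro.from_rotvec(s["ee_rot"]).as_matrix()
G=s["position"]+R@[0,0,.0784]
print("grip row pred",proj(w,G),"ends",[proj(w,G+R@[sx*.05,0,0]) for sx in(-1,1)])
for sx in(1,-1):
  for sy in(-1,1): print("corner pred",sx,sy,proj(w,G+R@[sx*.093,sy*.083,.023]).round(1))
```

```text
[0.48799849 0.33435105 0.2492117 ] [4.34513395e-02 3.14118066e+00 5.17267576e-04] 0.09592614829744478 [ 0.47307528 -0.37038938 -4.42243638] [-0.00563128  0.04943372 -0.02045125]
[([278.0, 264.9], 0.7)]
grip row pred [280.54556537 263.37069945] ends [array([280.378231  , 342.70356334]), array([280.74072493, 170.8459686 ])]
corner pred 1 -1 [123.3  82.5]
corner pred 1 1 [438.3  82.7]
corner pred -1 -1 [158.1 373.4]
corner pred -1 1 [402.3 373.7]
```

View pics/w9.png

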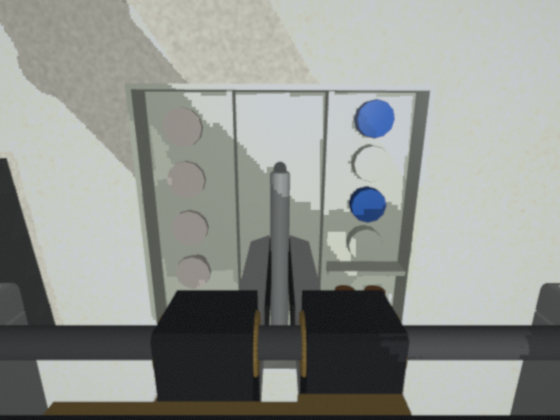

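The tray is held level, rim corners (129,86) and (430,91), bar vertical at column 280. It sits about 1 to 2 mm beyond the grip along x. Carrying it over the case.

>>> play_rows(
  plan=[
    [-0.004,-0.02,0,0,1],
    [-0.01,-0.05,0,0,1],
    [-0.017,-0.085,0,0,1],
    [-0.024,-0.12,0,0,1],
    [-0.031,-0.155,0,0,1],
  ],
)

```text
time_s: 22.95
position: [0.5144, 0.177, 0.2478]
ee_rot: [-0.043, -3.139, 0.002]
contact_force: [0.4, 0.0, -3.0]
finger_gap: 0.09
finger_force: 40.0
```

>>> play_rows(
  plan=[
    [-0.007,-0.035,0,-1,1],
    [-0.014,-0.07,0,-2,1],
    [-0.021,-0.105,0,-3,1],
    [-0.028,-0.14,0,-4,1],
    [-0.034,-0.17,0,-4.5,1],
  ],
)

```text
time_s: 23.45
position: [0.5436, 0.0057, 0.248]
ee_rot: [0.079, -3.139, 0.001]
contact_force: [0.8, -0.3, -3.9]
finger_gap: 0.091
finger_force: 40.0
```

>>> play_rows(
  plan=[
    [-0.0045,-0.02,0,0,1],
    [-0.0085,-0.0367,0,0,1],
    [-0.0085,-0.0367,0,0,1],
    [-0.0085,-0.0367,0,0,1],
    [-0.0085,-0.0367,0,0,1],
  ],
)

```text
time_s: 23.95
position: [0.5541, -0.0276, 0.2485]
ee_rot: [0.081, -3.139, -0.0]
contact_force: [0.5, 0.2, -3.3]
finger_gap: 0.092
finger_force: 40.0
```

Run:
```python
from h import *
s=get_state();print(s["position"],s["ee_rot"],s["finger_gap"],s["contact_force"],s["wrist_torque"])
R=Ro.from_rotvec(s["ee_rot"]).as_matrix();print("yaw",np.degrees(np.arctan2(-R[1,0],-R[0,0])))
w=cam("wrist");t=cam("top");sc=cam("scene")
g=cv2.cvtColor(w["img"],cv2.COLOR_BGR2GRAY)
print("rim cols: ",{c:g[76:104,c].tolist() for c in(180,380)})
print("row120 L",g[120,118:150].tolist());print("row120 R",g[120,408:440].tolist())
for n,c in(("t",t),("s",sc)):
  p=tip_of("tray_grip",c);print(n,[(x["point"],round(x["p"],2)) for x in p[:2]],proj(c,s["position"]+R@[0,0,.0784]))
```

```text
[ 0.55412593 -0.02758528  0.24848602] [ 8.10246539e-02 -3.13922974e+00 -4.38330107e-05] 0.09168498963529709 [ 0.51499226  0.18976498 -3.33380433] [ 0.06514813  0.05732116 -0.01487964]
yaw 2.95699536711973
rim cols:  {180: [113, 116, 111, 96, 70, 58, 83, 131, 165, 174, 174, 173, 167, 143, 111, 126, 164, 176, 175, 175, 174, 175, 174, 175, 175, 173, 175, 175], 380: [117, 115, 120, 122, 116, 100, 91, 103, 149, 196, 208, 208, 206, 192, 155, 122, 131, 152, 161, 177, 201, 208, 205, 184, 139, 112, 108, 108]}
row120 L [210, 210, 211, 211, 210, 211, 211, 211, 212, 212, 211, 211, 212, 211, 208, 185, 132, 100, 97, 97, 97, 96, 97, 98, 96, 97, 96, 100, 118, 159, 201, 212]
row120 R [210, 205, 192, 161, 137, 113, 107, 106, 107, 108, 108, 107, 109, 108, 109, 109, 114, 131, 169, 200, 208, 209, 208, 208, 208, 208, 208, 209, 209, 210, 210, 209]
t [] [302.51734375 208.1915797 ]
s [([286.5, 189.9], 0.67), ([296.2, 241.4], 0.48)] [282.96437075 188.4824163 ]
```

>>> play_rows(
  plan=[
    [0.0015,-0.001,0.006,0,1],
    [0.0031,-0.0015,0.015,0,1],
    [0.0031,-0.0015,0.027,0,1],
    [0.0031,-0.0015,0.037,0,1],
    [0.0031,-0.0015,0.042,0,1],
  ],
)

```text
time_s: 24.7
position: [0.551, -0.0301, 0.2056]
ee_rot: [0.079, -3.139, 0.0]
contact_force: [-0.4, 0.8, -3.4]
finger_gap: 0.091
finger_force: 40.0
```

>>> play_rows(
  plan=[
    [0,0,0.004,0,1],
    [0,0,0.008,0,1],
    [0,0,0.012,0,1],
    [0,0,0.016,0,1],
    [0,0,0.018,0,1],
  ],
)

```text
time_s: 25.2
position: [0.5514, -0.0301, 0.1889]
ee_rot: [0.08, -3.14, 0.0]
contact_force: [0.5, -0.6, -3.6]
finger_gap: 0.091
finger_force: 40.0
```

>>> play_rows(
  plan=[
    [0,0,0.003,0,1],
    [0,0,0.006,0,1],
    [0,0,0.009,0,1],
    [0,0,0.012,0,1],
    [0,0,0.0135,0,1],
  ],
)

```text
time_s: 25.7
position: [0.5514, -0.0301, 0.1753]
ee_rot: [0.08, -3.14, 0.0]
contact_force: [-0.4, 0.2, -3.5]
finger_gap: 0.095
finger_force: 40.0
```

>>> play_rows(
  plan=[
    [0,0,0.0005,0,1],
    [0,0,0.001,0,1],
  ],
)

```text
time_s: 25.9
position: [0.5515, -0.0301, 0.1747]
ee_rot: [-0.08, 3.141, -0.0]
contact_force: [0.1, 0.3, -3.9]
finger_gap: 0.092
finger_force: 40.0
```

>>> play_rows(
  plan=[
    [0,0,0.0007,0,1],
    [0,0,0.0014,0,1],
    [0,0,0.002,0,1],
  ],
)

```text
time_s: 26.2
position: [0.5517, -0.0302, 0.174]
ee_rot: [-0.079, 3.14, 0.001]
contact_force: [-12.4, 1.1, 34.4]
finger_gap: 0.092
finger_force: 40.0
```

>>> play_rows(
  plan=[
    [0,0,-0.0012,0,1],
    [0,0,-0.0012,0,1],
  ],
  grip_force=20,
)

```text
time_s: 26.4
position: [0.5516, -0.0301, 0.1741]
ee_rot: [-0.08, 3.14, 0.0]
contact_force: [0.1, 0.3, -2.7]
finger_gap: 0.101
finger_force: 19.7
```

>>> play_rows(
  plan=[
    [0,0,-0.0012,0,0.5],
    [0,0,-0.0012,0,0.2],
    [0,0,-0.0012,0,0.2],
    [0,0,-0.0012,0,0.2],
    [0,0,-0.0012,0,0.2],
  ],
)

```text
time_s: 26.9
position: [0.5515, -0.0301, 0.1751]
ee_rot: [-0.08, 3.141, -0.0]
contact_force: [-0.3, -0.4, -0.5]
finger_gap: 0.397
finger_force: 0.0
```

>>> play_rows(
  plan=[
    [0,0,-0.01,0,0.2],
    [0,0,-0.04,0,0.2],
    [0,0,-0.08,0,0.2],
    [0,0,-0.12,0,0.2],
    [0,0,-0.12,0,0.2],
  ],
)

```text
time_s: 27.4
position: [0.5533, -0.0306, 0.3007]
ee_rot: [-0.078, 3.133, 0.002]
contact_force: [0.3, -0.3, -0.8]
finger_gap: 0.399
finger_force: 0.0
```

>>> play_rows(
  plan=[
    [0,0,0,0,0.2],
    [0,0,0,0,0.2],
  ],
)

```text
time_s: 27.6
position: [0.551, -0.03, 0.2946]
ee_rot: [0.08, -3.14, 0.0]
contact_force: [-0.7, -0.2, -0.3]
finger_gap: 0.404
finger_force: 0.0
```

Run:
```python
from h import *
s=get_state();print(s["position"],s["ee_rot"],s["finger_gap"],s["contact_force"])
w=cam("wrist");sc=cam("scene")
a,b=tip_of("tray_grip",w)[:1],tip_of("tray_grip",sc)[:1]
print(a,b);print(atz(w,a[0]["point"],.095));
if b: print(tri(w,a[0]["point"],sc,b[0]["point"]),proj(sc,[.5513,-.0297,.095]))
g=cv2.cvtColor(w["img"],cv2.COLOR_BGR2GRAY)
c,y=np.cos(np.radians(2.55)),np.sin(np.radians(2.55))
M=lambda X,Y,Z:proj(w,[.5513+c*X-y*Y,-.0297+y*X+c*Y,Z])
print("pred tray rim / case rim inner:")
for sx in(-1,1):
  for sy in(-1,1): print(sx,sy,M(sx*.093,sy*.083,.072).round(1),M(sx*.098,sy*.088,.074).round(1),M(sx*.098,sy*.088,.074).round(0))
for Y in(-.06,0.03,.06):
  q=M(-.0955,Y,.073).astype(int); print("gap -x at",Y,q,g[q[1]-14:q[1]+15,q[0]].tolist())
for X in(-.07,0,.04):
  for sy in(-1,1):
    q=M(X,sy*.0855,.073).astype(int); print("gap y",sy,X,q,g[q[1],q[0]-14:q[0]+15].tolist())
for Y in(-.06,.06):
  q=M(.0955,Y,.073).astype(int); print("gap +x at",Y,q,g[q[1]-14:q[1]+15,q[0]].tolist())
```

```text
[ 0.55104528 -0.03004084  0.29460705] [ 7.97829825e-02 -3.13961200e+00  4.17247116e-05] 0.4039058204870662 [-0.66213845 -0.15509827 -0.29026235]
[{'point': [279.1, 202.3], 'p': 0.97}] [{'point': [281.4, 210.8], 'p': 0.78}]
[ 0.5499 -0.0311  0.095 ]
[ 0.5514 -0.033   0.0948] [283.37512297 211.48901665]
pred tray rim / case rim inner:
-1 -1 [187.6  95.1] [180.9  88.9] [181.  89.]
-1 1 [375.1  96.5] [381.9  90.4] [382.  90.]
1 -1 [199.8 283.8] [194.8 289.1] [195. 289.]
1 1 [359.7 284.9] [364.6 290.3] [365. 290.]
gap -x at -0.06 [213  92] [34, 36, 54, 75, 83, 84, 81, 80, 85, 86, 78, 67, 55, 52, 76, 112, 139, 148, 153, 163, 171, 171, 157, 140, 163, 173, 173, 173, 173]
gap -x at 0.03 [315  92] [200, 198, 189, 158, 116, 104, 104, 100, 98, 107, 104, 94, 72, 54, 58, 96, 155, 198, 205, 191, 157, 167, 198, 208, 209, 209, 208, 209, 208]
gap -x at 0.06 [349  93] [58, 60, 71, 90, 105, 109, 105, 101, 108, 112, 106, 90, 72, 82, 135, 191, 204, 190, 158, 147, 171, 198, 206, 206, 205, 207, 207, 205, 207]
gap y -1 -0.07 [186 121] [206, 205, 207, 203, 182, 136, 119, 121, 117, 121, 123, 100, 78, 111, 167,
[... 442 characters left out ...]
194, 202, 176, 104, 54, 50, 52, 51, 53, 67, 92, 105, 108, 110, 111, 118, 152, 195, 207, 207, 207]
gap y -1 0.04 [193 236] [206, 206, 206, 205, 203, 185, 140, 96, 84, 82, 85, 85, 77, 57, 48, 50, 53, 80, 124, 157, 157, 130, 100, 92, 93, 105, 130, 151, 165]
gap y 1 0.04 [366 237] [206, 207, 203, 183, 136, 99, 90, 98, 132, 180, 198, 178, 114, 60, 51, 52, 54, 76, 101, 114, 113, 111, 119, 138, 179, 202, 207, 207, 207]
gap +x at -0.06 [221 286] [88, 88, 90, 88, 89, 88, 89, 88, 88, 89, 90, 88, 89, 89, 87, 87, 89, 88, 88, 89, 88, 88, 89, 89, 88, 88, 88, 88, 89]
gap +x at 0.06 [337 287] [88, 90, 88, 88, 90, 88, 88, 88, 88, 88, 89, 88, 88, 87, 88, 88, 87, 89, 90, 87, 89, 88, 89, 88, 88, 88, 88, 87, 88]
```

```bash
python3 -c "
from station import *
print(hand_in())"
```

```text
the job is handed in; nothing more can be done
None
```

I packed the electrode and the drying tube into their nests, set the tray in over them with its handle bar measured at 95 mm as required, and handed the job in at about 28 s. I did not measure the tray's levelness directly or see the gap at its far end, and I viewed 12 pictures against the limit of 10.

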